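# Settle the weighing tray on the dosing scale

## Robot

A 6-joint arm with a two-finger parallel gripper is mounted at the origin on a cart in front of the work surface, level with it; the furniture and walls round the work are solid. World frame = base frame: x ahead of the robot, y to its left, z up, the work surface at z = 0. Lengths are in mm, angles in rad, forces in N, time in s.
With the tool pointing down it reaches from about 425 to 1125 mm from the base axis. Payload 14.9 kg.
Tool frame: the origin (TCP) lies midway between the tips of the shut fingers; the grasp point (between the pads) lies 19 mm behind it; z points along the fingers, y is the line along which they close (so a half turn about z gives the same grasp; the last joint's range is limited). The gripper opens to 91 mm and grips with 3 to 60 N. Pads are 32 mm wide; open, the fingers measure 118 mm over their backs; the gripper's body (76 mm by 178 mm) begins 60 mm behind the grasp point.
Start: joints at [1.132, 0.379, 1.734, -0, 1.028, -0.033], TCP at [276.336, 643.161, 182.132] pointing down, gripper open.
Joint ranges: [-2.77, 2.77], [-0.74, 2.19], [0, 2.66], [-1.06, 4.2], [0.31, 2.87], [-3.08, 3.08]. Speed limits (rad/s): [1.89, 1.89, 2.39, 3.14, 3.14, 3.14].

## Interface

Orientations are given as a unit quaternion [x, y, z, w].
In Python, from rig import env, kinematics, eyes, sign_off gives the robot as it stands. Calls block until the motion is done:
- env.goto(position, orientation): joint-space move of the TCP to a pose.
- env.move_l(position, rotation=None, speed=150, until_force=None): straight line of the TCP; rotation=None keeps the orientation; speed is the mean speed in mm/s. With until_force (N) it stops when the force on the tool has changed by that much, and returns True; else False.
- env.movej(angles): joint-space move.
- env.release() and env.grasp(grasp_force=None): open the fingers fully, or close them until they stop; grasp_force is the grip in N (None keeps the last).
- env.wait(seconds).
- kinematics.inverse_kinematics(position, orientation): joint angles nearest the present ones, or None.
- eyes.get_image(name): name is "scene" or "top"; returns the picture (480x640x3 uint8, blue, green, red); there is no depth.
- eyes.calibration(name): a dict with "fx", "fy", "cx", "cy" (pixels), "k1" (the pictures are not rectified: a ray, as slopes to the right and down, at radius r is drawn at 1 + k1 r^2 times it, then the intrinsics apply), "view" (4x4, takes a point from world to camera coordinates). Camera axes: x right, y down, z forward; pixel columns grow to the right and rows downward; lengths in mm; the calibration is good to about 2 mm. A picture is of the moment at which its call begins. calibration takes no time and is no camera call.
A pose or a line that the arm cannot do raises env.IKError and nothing moves.
- sign_off(): hands the job in; it is judged then, once.
Trained networks look in the newest picture that a camera, given by its name, has taken for a name from the list of things; names that differ only in an ending like _2 or _b are one class to them, and where a whole thing is asked for, a point or a joint stands for the part that bears it (a point fixed in the world has none). Each returns a list of dicts, best first, with "p" (0 to 1); they miss things now and then, are a little off and sometimes report something else, mostly with a low value. They report only what shows in the picture. A call takes as long as a camera call. They do not tell look-alikes from the thing itself.
- eyes.trace(label, camera): "region" (480x640 bool, what is visible of it) and "at" ([column, row] in pixels, amid what is visible of it).
- eyes.landmark_of(label, camera): "at" ([column, row] in pixels: a listed point, or the origin of a listed thing).
Readings, each from a call of its own:
- env.current_time(): time.
- env.current_joints(): joint angles.
- env.current_joint_vel(): joint speeds.
- env.current_joint_efforts(): joint torques, N m.
- env.current_tcp_pos(): TCP position.
- env.current_ee_rot(): TCP orientation.
- env.current_force(): force on the tool from outside, world axes, zero at the start.
- env.current_wrist_torque(): the same for the moment, N m.
- env.current_opening(): finger opening in mm.
- env.current_grip_force(): force on a finger pad.
Only numpy, scipy, OpenCV 4.12 (cv2) and the standard library are available. Lean on these libraries where they do the work, as an engineer would, in place of code of your own. Each camera call takes 0.05 s, during which the arm holds its last target. There are 200 camera calls.

## Task

Put the weighing tray back on the dosing scale: lift it by its blue fin, set it on the scale with its three ball feet fully home in the cone, the groove and on the flat, feeling for the seats gently because the load cell must not be pressed hard, and let it go so that it sits level. Then press the scale's blue tare button all the way down. Leave the other things on the worktop where they are.

Things in the scene. Friction and masses are not known exactly. Their poses are not given: they have to be found in the camera images.
- scale: White dosing scale, fixed. Origin on the worktop under the middle of its seats; z up, x away from its front panel. Case x -102 to +66, y -56 to +56 mm, top 30 mm high. On it is a grey deck with the land, flat, 40 mm above the worktop (x -56 to +56, y -2 to 42 mm), and the seats: cone in a brass disc, V groove, flat. Home, a ball's underside is 34.5 mm above the worktop, 5.5 mm below the land
- seat_disc (a point): centre of the brass disc (44 mm across, flush with the land), scale frame (34, 20, 40) mm. The cone (45 degree walls, mouth 16 mm across) is NOT here: the disc is an eccentric adjuster, clamped immovably, and the cone's middle stands 12 mm from this point in a direction that is different each time and not measured. It must be seen or felt
- seat_groove (a point): middle of the steel V groove's mouth (45 degree walls, 16 mm wide, running along x from -56 to -12 mm), scale frame (-34, 20, 40) mm. The groove ball may be home anywhere along it; the tray turns up to 0.18 rad and shifts with the cone's place. All seats are slippery: a ball whose middle is well inside a mouth slides home by itself once the tray is free
- seat_flat (a point): middle of the round steel flat, scale frame (0, -32, 34.5) mm. It is part of a ledge 34.5 mm above the worktop, x -56 to +56, y -48 to -2 mm: the flat ball may stand anywhere on it. With the tray held level over the scale the other two balls meet the land first
- tray: White weighing tray, loose, about 0.35 kg (varies), standing on three 12 mm steel balls. Origin level with the balls' undersides, under the middle of the fin; z up. Slab x -46 to +46, y -42 to +30 mm, 13 to 18 mm high, rim to 24 mm. Blue grip fin along x: 52 mm long, 12 mm thick in y, 21 to 64 mm high. On the scale its x and y point as the scale's do within 0.18 rad; home, the origin is 34.5 mm above the worktop
- tray_grip (a point): middle of the blue fin, 48 mm above the tray's origin: pinch the fin here across its 12 mm
- foot_cone (a point): underside of the ball that belongs in the cone, tray frame (34, 20, 0) mm
- foot_groove (a point): underside of the ball that belongs in the V groove, tray frame (-34, 20, 0) mm
- foot_flat (a point): underside of the ball that belongs on the flat, tray frame (0, -32, 0) mm
- tare (a joint): travel of the tare button in m: 0 up, 0.005 fully down; a spring of about 4 N at full travel brings it back
- tare_top (a point): middle of the top of the blue tare button, 22 mm across, on the scale's front panel at scale frame x -84, y -32 mm; it is pressed straight down
- spool_navy: wooden thread spool wound with navy thread, 30 mm across, 48 mm tall, standing; a bystander to leave alone; origin under its middle
- spool_red: wooden thread spool wound with red thread, 30 mm across, 48 mm tall, standing; a bystander to leave alone; origin under its middle
- soda_jar: small green and white jar with a black lid, 44 mm across, 105 mm tall, standing; a bystander to leave alone; origin under its middle
- balm_pot: round white and blue pot, 69 mm across, 41 mm tall; a bystander to leave alone; origin under its middle
- battery: green and white battery, 15 mm thick, 50 mm long, lying; a bystander to leave alone; origin under its middle
- pen: black pen, 145 mm long, lying; a bystander to leave alone; origin under its middle
- collar_brush: small purple brush, 30 x 85 x 23 mm, lying; a bystander to leave alone; origin under its middle
Mind the look-alikes: they are no part of the job. Of the things shaped like the tray, the white one is meant.

How it is judged:
By the outcome, as a careful person would: the job done as asked, in the order asked, and still so for the second after the job is handed in, with the robot touching nothing.
It also fails if it takes over 67 s, if anything falls off the work surface, if the arm or the gripper's body presses on something with over 40 N, if the wrist force passes 120 N, or if a joint passes its speed limit or range.

## Working session

There is one attempt and no reset: what is moved stays moved. The work goes in short steps, each a Python script; the robot and the scene stay as the last script left them, time stands still between calls to the robot, and variables do not carry over. Pictures are saved under pics/ and viewed, at most 10 in all, crops included, and the job is handed in when it is done.

```bash
ls; mkdir -p pics
cat > h.py <<'E'
import numpy as np, cv2
from rig import env, kinematics, eyes, sign_off
def ray(cam,px):
    c=eyes.calibration(cam); V=np.array(c["view"],float)
    d=np.array([(px[0]-c["cx"])/c["fx"],(px[1]-c["cy"])/c["fy"]]); u=d.copy()
    for _ in range(20): u=d/(1+c["k1"]*(u@u))
    R=V[:3,:3]; return -R.T@V[:3,3], R.T@np.array([u[0],u[1],1])
def at_z(cam,px,z):
    o,d=ray(cam,px); return o+d*(z-o[2])/d[2]
def proj(cam,p):
    c=eyes.calibration(cam); V=np.array(c["view"],float)
    q=V[:3,:3]@np.array(p,float)+V[:3,3]; u=q[:2]/q[2]; u=u*(1+c["k1"]*(u@u))
    return np.array([u[0]*c["fx"]+c["cx"],u[1]*c["fy"]+c["cy"]])
def tri(pa,pb):
    (o1,d1),(o2,d2)=ray("scene",pa),ray("top",pb)
    d1/=np.linalg.norm(d1); d2/=np.linalg.norm(d2)
    t=np.linalg.lstsq(np.c_[d1,-d2],o2-o1,rcond=None)[0]
    a,b=o1+t[0]*d1,o2+t[1]*d2; return (a+b)/2,np.linalg.norm(a-b)
E
python3 - <<'E'
from h import *
for n in("scene","top"):
    cv2.imwrite(f"pics/{n}0.png",eyes.get_image(n))
    c=eyes.calibration(n); print(n,c["fx"],c["k1"],np.round(-np.array(c["view"])[:3,:3].T@np.array(c["view"])[:3,3]))
Z=dict(seat_disc=40,seat_groove=40,seat_flat=34.5,scale=0,tare_top=None,tray=0,tray_grip=48,foot_cone=0,foot_groove=0,foot_flat=0)
for l,z in Z.items():
    for n in("scene","top"):
        for r in eyes.landmark_of(l,n)[:3]:
            print(l,n,round(r["p"],2),np.round(r["at"],1),np.round(at_z(n,r["at"],z if z is not None else 35),1))
E
```

```text
pics
scene 471.94570220650326 0.0026379010984946354 [216. 452. 537.]
top 509.25756134779687 -0.12848697204866946 [ 456. -165. 1007.]
seat_disc scene 0.68 [306.4 208.5] [ 656.5 -317.6   40. ]
seat_disc scene 0.64 [223.6 330.7] [581.1  64.8  40. ]
seat_disc top 0.59 [204.1 221.1] [589.2  58.5  40. ]
seat_disc top 0.36 [219.9 239.8] [552.8  27.   40. ]
seat_groove scene 0.68 [261.  338.8] [522.9  52.1  40. ]
seat_groove scene 0.52 [333.  256.1] [ 526.  -186.4   40. ]
seat_groove top 0.77 [210.  255.1] [523.4  45.7  40. ]
seat_groove top 0.68 [357.7 248.4] [ 535.8 -237.1   40. ]
seat_groove top 0.32 [227.4 232.2] [567.5  12.6  40. ]
seat_flat scene 0.57 [253.9 313.7] [567.    7.5  34.5]
seat_flat top 0.97 [228.2 231.9] [568.7  12.1  34.5]
scale scene 0.9 [247.2 345.2] [558.6  41.6   0. ]
scale top 0.74 [221.1 241.9] [552.6  32.4   0. ]
tare_top scene 0.72 [305.2 319. ] [490.  -20.3  35. ]
tare_top scene 0.7 [400.1 272.6] [ 402.2 -205.    35. ]
tare_top scene 0.26 [222.4 329.4] [588.1  59.6  35. ]
tare_top top 0.4 [235.2 275.2] [485.1  -2.7  35. ]
tray scene 0.85 [287.  285.4] [ 582.1 -11
[... 591 characters left out ...]
1.6 -254.2    0. ]
foot_cone top 0.92 [307.8 206.2] [ 624. -141.    0.]
foot_cone top 0.89 [367.7 217.1] [ 601.7 -260.7    0. ]
foot_cone top 0.6 [385.  236.1] [ 563.5 -294.7    0. ]
foot_groove scene 0.81 [278.  292.6] [585.5 -89.5   0. ]
foot_groove scene 0.65 [306.9 207.7] [ 692.8 -383.4    0. ]
foot_groove scene 0.64 [335.2 257. ] [ 545.7 -237.2    0. ]
foot_groove top 0.88 [278.2 224.2] [587.9 -81.9   0. ]
foot_groove top 0.85 [359.4 247.1] [ 541.6 -243.5    0. ]
foot_flat scene 0.94 [340.6 242. ] [ 560.1 -290.9    0. ]
foot_flat scene 0.87 [304.2 280.5] [ 562.  -142.2    0. ]
foot_flat top 0.83 [386.9 237.3] [ 561.1 -298.5    0. ]
foot_flat top 0.64 [310.2 232.8] [ 570.4 -145.8    0. ]
```

Run:
```python
import cv2
a=cv2.imread("pics/scene0.png");b=cv2.imread("pics/top0.png")
cv2.imwrite("pics/c1.png",cv2.resize(a[170:400,180:480],(780,598),interpolation=cv2.INTER_CUBIC))
cv2.imwrite("pics/c2.png",cv2.resize(b[150:330,170:410],(800,600),interpolation=cv2.INTER_CUBIC))
```

```text
(no output)
```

View pics/c1.png

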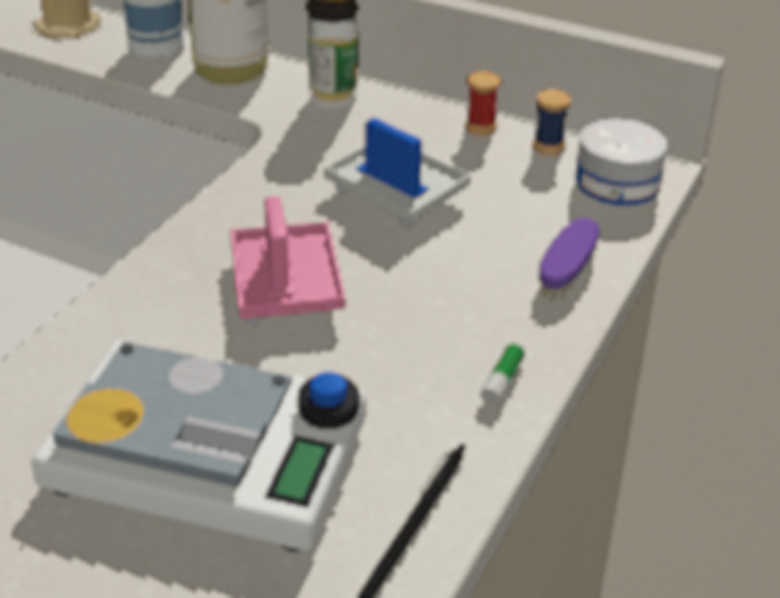

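View pics/c2.png

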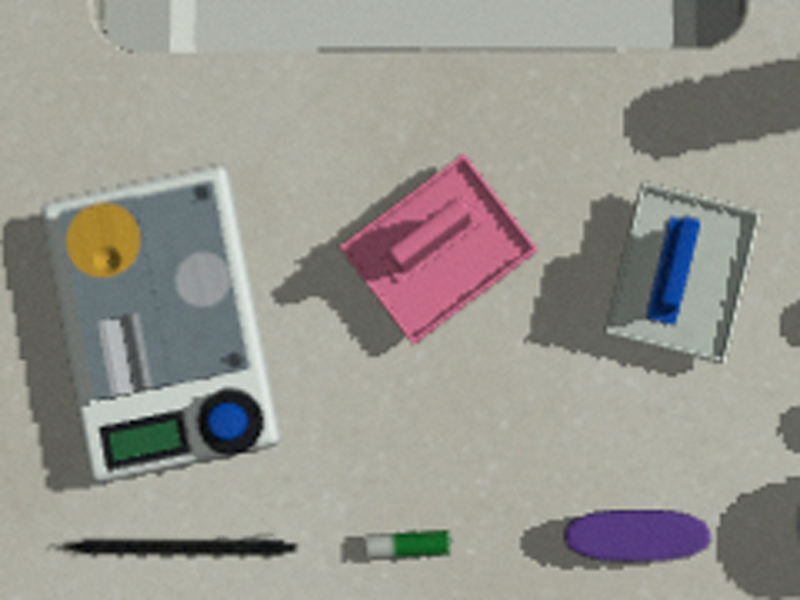

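The crop from the scene camera shows the scale at the front, with the brass disc at crop (105,415) and a dark cone spot at (127,418). The pink tray is a decoy, and the white tray with the blue fin is at (395,165). In the top crop the disc is at (103,240) with the cone at (105,258). The tray's fin is at (674,270) and the tare button at (229,420).

Next I fit the silhouettes and zoom in on the cone.

```bash
cat > fit.py <<'E'
from h import *
from scipy.optimize import minimize
def R2(a): return np.array([[np.cos(a),-np.sin(a)],[np.sin(a),np.cos(a)]])
def place(p,pts):
    pts=np.atleast_2d(np.array(pts,float)); return np.c_[pts[:,:2]@R2(p[2]).T+p[:2],pts[:,2]]
def hullmask(cam,P,S=4):
    uv=np.array([proj(cam,q) for q in P]); h=cv2.convexHull(((uv+.5)*S*16).astype(np.int32).reshape(-1,1,2))
    m=np.zeros((480*S,640*S),np.uint8); cv2.fillConvexPoly(m,h,255,shift=4)
    return cv2.resize(m,(640,480),interpolation=cv2.INTER_AREA)/255.
def blob(img,kind,near,r=60):
    hsv=cv2.cvtColor(img,cv2.COLOR_BGR2HSV)
    lo,hi={"blue":((100,130,40),(128,255,255)),"gold":((15,120,60),(35,255,255))}[kind]
    m=cv2.inRange(hsv,lo,hi); n,l,s,c=cv2.connectedComponentsWithStats(m)
    k=min(range(1,n),key=lambda i:np.linalg.norm(c[i]-near)+(1e3 if s[i,4]<25 else 0)); return (l==k),c[k]
circ=lambda c,r,z:[(c[0]+r*np.cos(t),c[1]+r*np.sin(t),z) for t in np.linspace(0,6.28,40)]
def fit(cams,masks,pts,x0):
    B=lambda a:cv2.GaussianBlur(a.astype(np.float32),(0,0),1)
    T=[B(m) for m in masks]
    f=lambda p:sum(((B(hullmask(c,place(p,pts)))-t)**2).sum() for c,t in zip(cams,T))
    r=minimize(f,x0,method="Nelder-Mead",options=dict(initial_simplex=np.array([x0]+[np.array(x0)+d for d in np.diag([6,6,.15])[:len(x0)]]),maxiter=90,xatol=.05,fatol=.01)); return r.x,r.fun
E
cat > m.py <<'E'
from fit import *
I={n:cv2.imread(f"pics/{n}0.png") for n in("scene","top")}
fin=[(x,y,z) for x in(-26,26) for y in(-6,6) for z in(21,64)]
near=dict(scene=(330,232),top=(372,230))
F={n:blob(I[n],"blue",near[n])[0] for n in I}
for cs in(["scene"],["top"],["scene","top"]):
    print("tray",cs,*fit(cs,[F[c] for c in cs],fin,[568,-262,-.28]))
G={}
for n,q in(("scene",(220,329)),("top",(201,222))):
    m,_=blob(I[n],"gold",q); h=cv2.convexHull(np.argwhere(m)[:,::-1].astype(np.int32)); k=np.zeros((480,640),np.uint8); cv2.fillConvexPoly(k,h,1); G[n]=k>0
D=circ((0,0),22,40)
for cs in(["scene"],["top"],["scene","top"]):
    f=lambda: fit(cs,[G[c] for c in cs],D,[585,60,0]); print("disc",cs,*f())
b={n:blob(I[n],"blue",q)[1] for n,q in(("scene",(306,320)),("top",(238.7,276)))}
print("button",b,tri(b["scene"],b["top"]))
for n,q in(("scene",(220,329)),("top",(201,222))):
    cv2.imwrite(f"pics/z{n}.png",cv2.resize(I[n][q[1]-25:q[1]+25,q[0]-25:q[0]+25],(400,400),interpolation=cv2.INTER_CUBIC))
cv2.imwrite("pics/z.png",np.hstack([cv2.imread(f"pics/z{n}.png") for n in I]))
E
python3 m.py
```

```text
tray ['scene'] [ 5.69391294e+02 -2.61135265e+02 -4.51980146e-01] 17.738662719726562
tray ['top'] [ 5.69207010e+02 -2.62887576e+02 -2.30895501e-01] 7.935173034667969
tray ['scene', 'top'] [ 5.69774335e+02 -2.62893901e+02 -3.01903055e-01] 46.628273010253906Traceback (most recent call last):
  File "m.py", line 13, in <module>
    f=lambda: fit(cs,[G[c] for c in cs],D,[585,60,0]); print("disc",cs,*f())
                                                                        ~^^
  File "m.py", line 13, in <lambda>
    f=lambda: fit(cs,[G[c] for c in cs],D,[585,60,0]); print("disc",cs,*f())
              ~~~^^^^^^^^^^^^^^^^^^^^^^^^^^^^^^^^^^^^
  File "fit.py", line 20, in fit
    r=minimize(f,x0,method="Nelder-Mead",options=dict(initial_simplex=np.array([x0]+[np.array(x0)+d for d in np.diag([6,6,.15])[:len(x0)]]),maxiter=90,xatol=.05,fatol=.01)); return r.x,r.fun
    res = _minimize_neldermead(fun, x0, args, callback, bounds=bounds,
                               **options)
    fxcc = func(xcc)
    fx = function(np.copy(x), *(wrapper_args + args))
  File "fit.py", line 19, in <lambda>
    f=lambda p:sum(((B(hullmask(c,place(p,pts)))-t)**2).sum() for c,t in zip(cams,T))
               ~~~^^^^^^^^^^^^^^^^^^^^^^^^^^^^^^^^^^^^^^^^^^^^^^^^^^^^^^^^^^^^^^^^^^^
  File "fit.py", line 19, in <genexpr>
    f=lambda p:sum(((B(hullmask(c,place(p,pts)))-t)**2).sum() for c,t in zip(cams,T))
                       ~~~~~~~~^^^^^^^^^^^^^^^^
  File "fit.py", line 7, in hullmask
    uv=np.array([proj(cam,q) for q in P]); h=cv2.convexHull(((uv+.5)*S*16).astype(np.int32).reshape(-1,1,2))
                 ~~~~^^^^^^^
  File "h.py", line 11, in proj
    c=eyes.calibration(cam); V=np.array(c["view"],float)
ValueError: time passes only in moves, steps and waits
```

```bash
sed -i 's/^def ray/from functools import lru_cache\n@lru_cache(None)\ndef cal(n): return eyes.calibration(n)\ndef ray/; s/c=eyes.calibration(cam)/c=cal(cam)/' h.py
sed -i '/^fin=/,/^    print("tray"/d' m.py; python3 m.py
```

```text
disc ['scene'] [5.88244437e+02 6.43283930e+01 5.81930392e-02] 8.068952560424805
disc ['top'] [5.88816889e+02 6.57548658e+01 1.18632157e-02] 0.956157922744751
disc ['scene', 'top'] [5.88471995e+02 6.49742984e+01 8.90437592e-02] 11.832751274108887
button {'scene': array([305.7345679 , 319.94444444]), 'top': array([237.96694215, 275.84297521])} (array([483.33180501,  -9.77626813,  44.53332389]), np.float64(0.6141574080690624))
```

View pics/z.png

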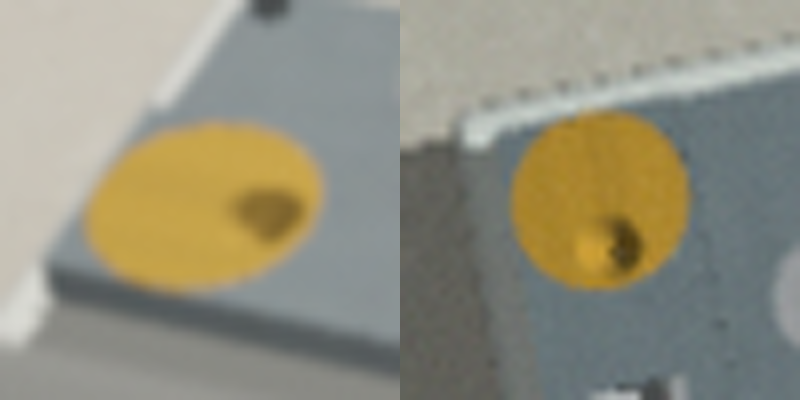

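The scene zoom has the cone near (265,212) and the disc centre near (205,207). The top zoom has the cone centre near (608,245), with its left half lit and its right half in shadow, and the disc centre near (601,200). So the cone lies about along -x of the scale. From disc to button I measure 129.1 mm against 128.9 mm nominal, which gives a scale yaw of about 0.203. Now I check the cone's direction in both views and grasp the tray.

```bash
cat >> fit.py <<'E'
SY=.203; SO=np.array([559.2,38.5])
from scipy.spatial.transform import Rotation as Rt
def q(a): return (Rt.from_euler("z",a)*Rt.from_euler("x",np.pi)).as_quat()
fin=[(x,y,z) for x in(-26,26) for y in(-6,6) for z in(21,64)]
E
python3 - <<'E'
from fit import *
# cone: darkness inside hole in each view, candidates by direction
o={"scene":(195,304),"top":(176,197)}
for t in range(120,241,20):
    a=np.radians(t); p=place([*SO,SY],[(34+12*np.cos(a),20+12*np.sin(a),40)])[0]
    print(t,p.round(1),{n:((proj(n,p)+.5-o[n])*8).round() for n in o})
print({n:((proj(n,place([*SO,SY],[(34,20,40)])[0])+.5-o[n])*8).round() for n in o})
print(Rt.from_quat(env.current_ee_rot()).as_matrix().round(2),env.current_time(),env.current_force())
for p,a in(([569.5,-262.3,140],-.24),([569.5,-262.3,29],-.24),([547.4,36.3,180],SY)): print(kinematics.inverse_kinematics(p,q(a)))
env.goto([569.5,-262.3,140],q(-.24))
env.move_l([569.5,-262.3,29],speed=120)
env.grasp(25); print(env.current_opening(),env.current_grip_force(),env.current_tcp_pos(),env.current_force(),env.current_time())
cv2.imwrite("pics/g.png",np.hstack([eyes.get_image("scene")[160:310,230:430],eyes.get_image("top")[160:310,270:470]]))
E
```

```text
120 [580.5  73.9  40. ] {'scene': array([205., 249.]), 'top': array([165., 233.])}
140 [577.9  70.6  40. ] {'scene': array([227., 243.]), 'top': array([178., 244.])}
160 [576.6  66.7  40. ] {'scene': array([246., 232.]), 'top': array([194., 249.])}
180 [576.7  62.5  40. ] {'scene': array([259., 218.]), 'top': array([211., 248.])}
200 [578.3  58.7  40. ] {'scene': array([266., 202.]), 'top': array([227., 242.])}
220 [581.   55.5  40. ] {'scene': array([264., 187.]), 'top': array([240., 230.])}
240 [584.7  53.6  40. ] {'scene': array([255., 174.]), 'top': array([249., 215.])}
{'scene': array([201., 205.]), 'top': array([203., 200.])}
[[-0.92  0.39  0.  ]
 [ 0.39  0.92  0.  ]
 [-0.    0.   -1.  ]] 1.1 [-0.38627748 -1.10334247  0.97948388]
[-4.68786415e-01  3.18986038e-01  1.90647715e+00 -4.44089210e-16
  9.16129468e-01  1.34200991e+00]
[-4.68786415e-01  4.79602186e-01  1.93085307e+00 -4.44089210e-16
  7.31137400e-01  1.34200991e+00]
[ 2.37321840e-02  1.44043425e-01  2.04259276e+00 -4.44089210e-16
  9.54956473e-01  1.39152851e+00]
11.334173308853213 24.891334176063538 [ 569.48284348 -262.22383563   28.92677614] [ 0.65067514 -0.37544544 -1.25409424] 6.6833
```

Run:
```python
from fit import *
p=env.current_tcp_pos()
env.move_l([p[0],p[1],130],speed=150)
env.wait(.3); print("lift",env.current_force(),env.current_opening())
a=SY+.003
C=place([*SO,SY],[(34+12*np.cos(np.radians(181)),20+12*np.sin(np.radians(181)),0)])[0,:2]
T=C-R2(a)@[34,20]; print("target",T,C)
env.goto([*T,120],q(a))
env.move_l([*T,85],speed=80)   # tray origin at 56
env.wait(.4); tp=env.current_tcp_pos(); print(tp,env.current_force(),env.current_wrist_torque())
I={n:eyes.get_image(n) for n in("scene","top")}
for n in I: cv2.imwrite(f"pics/h{n}.png",I[n])
print(env.current_time())
for l in("tray_grip","foot_cone","foot_groove","foot_flat"):
    for n in I:
        r=[x for x in eyes.landmark_of(l,n)]
        z=tp[2]-29+(48 if l=="tray_grip" else 0)
        for x in r[:2]: print(l,n,round(x["p"],2),at_z(n,x["at"],z).round(1))
w={l:place([*T,a],[v]) [0].round(1) for l,v in dict(cone=(34,20,0),groove=(-34,20,0),flat=(0,-32,0)).items()};print("expected",w)
cv2.imwrite("pics/h.png",np.hstack([cv2.resize(I["scene"][220:390,180:350],(400,400)),cv2.resize(I["top"][160:310,150:300],(400,400))]))
```

```text
lift [-0.36096333  0.15303907 -3.08740661] 11.512657641462729
target [547.56988252  35.78824649] [576.76009569  62.31995309]
[547.71650146  35.81992511  85.24316948] [ 0.13211904 -0.30593357 -3.26355653] [-0.02947942  0.13156349 -0.0267948 ]
10.15
tray_grip scene 0.82 [543.8 -50.8 104.2]
tray_grip scene 0.55 [558.7  33.6 104.2]
tray_grip top 0.65 [551.9 -10.5 104.2]
tray_grip top 0.64 [547.9  39.5 104.2]
foot_cone scene 0.91 [579.9 -74.5  56.2]
foot_cone scene 0.72 [580.1  60.6  56.2]
foot_cone top 0.78 [ 612.6 -134.7   56.2]
foot_groove scene 0.88 [508.4  47.4  56.2]
foot_groove scene 0.88 [543.3 -23.7  56.2]
foot_groove top 0.7 [507.   48.9  56.2]
foot_groove top 0.66 [419.1  18.1  56.2]
foot_flat scene 0.78 [555.    4.8  56.2]
foot_flat scene 0.76 [528.8 -91.   56.2]
foot_flat top 0.73 [555.9   7.8  56.2]
foot_flat top 0.62 [ 562.5 -142.8   56.2]
expected {'cone': array([576.8,  62.3,   0. ]), 'groove': array([510.2,  48.4,   0. ]), 'flat': array([554.1,   4.5,   0. ])}
```

View pics/h.png

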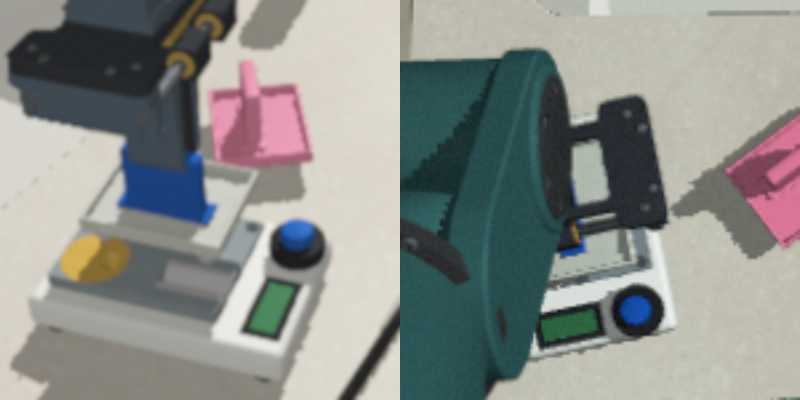

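The tray hangs level over the scale at about (160,190) in the left half of the picture, and the robot covers most of it in the top view. The feet agree with what I expected to within about 2 mm, so I go down and feel for the seats.

Run:
```python
from fit import *
p=env.current_tcp_pos(); f0=np.array(env.current_force()); t0=np.array(env.current_wrist_torque())
hit=env.move_l([p[0],p[1],63],speed=15,until_force=2.5)
env.wait(.2)
print(hit,env.current_tcp_pos(),np.array(env.current_force())-f0,np.array(env.current_wrist_torque())-t0,env.current_opening(),env.current_time())
cv2.imwrite("pics/d.png",eyes.get_image("scene"))
```

```text
True [546.51960967  35.79137248  66.00219002] [-0.47630181  0.75599448  1.3665043 ] [0.24545353 0.20802781 0.09881059] 11.717388530954503 11.8583
```

Run:
```python
from fit import *
p=np.array(env.current_tcp_pos())
env.move_l(p+[-.3,1.5,.5],speed=15); env.wait(.2)
f0=np.array(env.current_force()); p=np.array(env.current_tcp_pos()); print(p,f0)
hit=env.move_l([p[0],p[1],62.8],speed=12,until_force=2.5); env.wait(.2)
print(hit,env.current_tcp_pos(),np.array(env.current_force())-f0,env.current_time())
```

```text
[546.2245403   37.25157278  66.47180633] [ 0.13945192  0.27481591 -3.45275944]
True [545.34377968  37.23096395  64.97729983] [-0.82813193 -0.42321784  0.81469718] 12.7833
```

Run:
```python
from fit import *
p=np.array(env.current_tcp_pos())
env.release(); env.wait(.5); print(env.current_opening(),env.current_force(),env.current_time())
env.move_l([p[0],p[1],150],speed=150)
th=.203; side=np.array([547-140*0,36-200,190.])
env.goto([480,-190,190],q(SY)); env.wait(.2)
I={n:eyes.get_image(n) for n in("scene","top")}
for n in I: cv2.imwrite(f"pics/r{n}.png",I[n])
print(env.current_time())
for n,c in(("scene",(250,300)),("top",(222,238))):
    m,_=blob(I[n],"blue",c)
    for dz in(34.5,):
        P=[(x,y,z+dz) for x,y,z in fin]; print(n,*fit([n],[m],P,[546.5,36.5,.2]))
for l,z in(("foot_cone",34.5),("foot_groove",34.5),("foot_flat",34.5),("tray_grip",82.5)):
    for n in I:
        for x in eyes.landmark_of(l,n)[:3]:
            w=at_z(n,x["at"],z)
            if w[1]>-40: print(l,n,round(x["p"],2),w.round(1))
cv2.imwrite("pics/r.png",np.hstack([cv2.resize(I["scene"][230:380,180:330],(400,400),interpolation=cv2.INTER_CUBIC),cv2.resize(I["top"][180:310,160:290],(400,400),interpolation=cv2.INTER_CUBIC)]))
```

```text
91.19259693165912 [-0.25208754 -0.69875589 -0.1148937 ] 14.5417
16.5083
scene [5.44055451e+02 3.89088733e+01 1.35667670e-01] 44.6464958190918
top [5.45452819e+02 3.41812410e+01 2.04100819e-01] 7.748496055603027
foot_cone scene 0.96 [574.9  64.8  34.5]
foot_cone scene 0.44 [528.9  44.9  34.5]
foot_cone top 0.7 [572.4  70.3  34.5]
foot_cone top 0.69 [505.8  49.1  34.5]
foot_groove scene 0.71 [509.9  51.3  34.5]
foot_groove scene 0.47 [556.8   5.3  34.5]
foot_groove top 0.93 [507.2  41.9  34.5]
foot_flat scene 0.95 [552.5   1.9  34.5]
foot_flat top 0.64 [553.3   8.3  34.5]
foot_flat top 0.26 [483.2  -6.4  34.5]
tray_grip scene 0.96 [547.8  38.9  82.5]
tray_grip top 0.9 [545.3  39.3  82.5]
```

View pics/r.png

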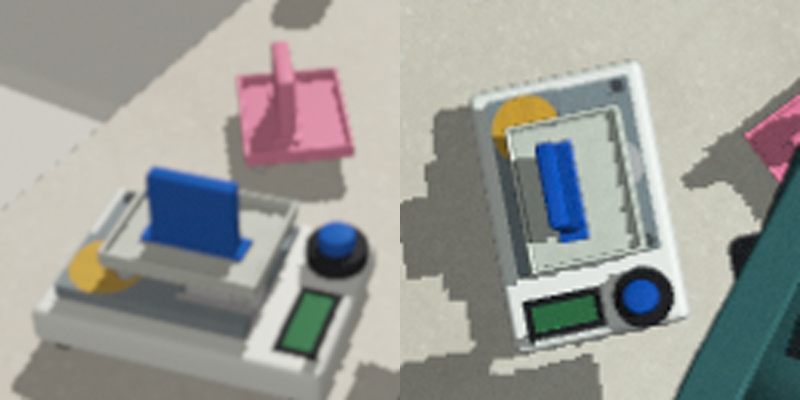

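The tray sits on the scale, with its fin at (195,210) in the left half and the tare button at (338,245). The picture alone can't settle the last few millimetres, so I touch the fin's top lightly at both ends. It should be 98.5 mm above the worktop if the tray is home and level.

Run:
```python
from fit import *
env.grasp(10)
for s in(-18,18):
    t=place([545.6,37.2,.206],[(s,0,112)])[0]
    env.goto(t,q(SY)) if s<0 else env.move_l(t,speed=100)
    env.move_l([t[0],t[1],103],speed=60); env.wait(.2)
    h=env.move_l([t[0],t[1],93.5],speed=10,until_force=2); print(s,h,env.current_tcp_pos(),env.current_force())
    p=env.current_tcp_pos(); env.move_l([p[0],p[1],112],speed=80)
print(env.current_time())
```

```text
-18 False [528.03750286  33.53752391  93.57603533] [ 0.53252886 -0.33565185 -0.70542533]
18 False [563.26474805  40.87134681  93.55120035] [-0.06542764  0.4619544  -0.1129369 ]
23.7083
```

Run:
```python
from fit import *
print(env.current_opening(),env.current_grip_force(),env.current_tcp_pos(),env.current_force())
I={n:eyes.get_image(n) for n in("scene","top")}
cv2.imwrite("pics/s.png",np.hstack([cv2.resize(I["scene"][210:380,170:340],(400,400),interpolation=cv2.INTER_CUBIC),cv2.resize(I["top"][180:310,160:290],(400,400),interpolation=cv2.INTER_CUBIC)]))
```

```text
0.25586677643584615 0.0 [563.8108348   40.88157836 112.87424031] [-0.18779471 -0.23885509  0.56983217]
```

View pics/s.png

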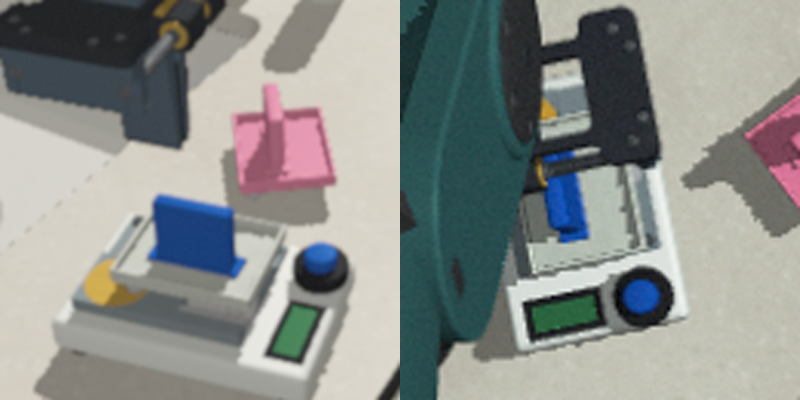

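Run:
```python
from fit import *
s=400/170; o=np.array([170,210])
f=lambda P:[((proj("scene",x)+.5-o)*s).round().tolist() for x in P]
print("tcp",f([env.current_tcp_pos()]))
for z in(88,93,98.5): print(z,f(place([545.6,37.2,.206],[(-26,6,z),(26,6,z),(-26,-6,z),(26,-6,z)])))
print("base",f(place([545.6,37.2,.206],[(-26,6,55.5),(26,6,55.5)])))
```

```text
tcp [[163.0, 184.0]]
88 [[229.0, 234.0], [151.0, 218.0], [237.0, 222.0], [159.0, 206.0]]
93 [[229.0, 228.0], [150.0, 212.0], [236.0, 215.0], [158.0, 200.0]]
98.5 [[229.0, 221.0], [149.0, 205.0], [236.0, 209.0], [157.0, 193.0]]
base [[232.0, 274.0], [155.0, 257.0]]
```

The shut fingertips look well above the nominal TCP: it projects to (163,184), but the tips show near (155,140). That explains why the probe met nothing. I probe deeper, keeping the light threshold, and calibrate the tip by touching the bare worktop.

Run:
```python
from fit import *
for s in(18,-18):
    t=place([545.6,37.2,.206],[(s,0,98)])[0]
    if s<0: env.move_l([t[0],t[1],100],speed=100)
    env.move_l([t[0],t[1],95],speed=80); env.wait(.2)
    h=env.move_l([t[0],t[1],66],speed=14,until_force=2); p=env.current_tcp_pos(); print(s,h,p,env.current_force(),env.current_time())
    env.move_l([p[0],p[1],105],speed=100)
    if not h: break
```

```text
18 True [563.28553291  40.87311774  66.73571117] [ 1.02137781 -0.14665818  4.97981856] 26.225
-18 True [527.93686977  33.49095983  66.64840417] [-0.86210178  0.36353865  5.96179473] 29.5917
```

Both ends of the fin top touch at the same height, 66.7 and 66.65, so the tray is level along x. A quick worktop touch gives the tip offset and so the absolute height.

Run:
```python
from fit import *
env.goto([470,-125,60],q(SY))
env.move_l([470,-125,10],speed=150)
env.move_l([470,-125,-22],speed=40,until_force=4); env.wait(.2)
h=env.move_l([470,-125,-40],speed=14,until_force=2); p=env.current_tcp_pos(); print(h,p,env.current_force(),env.current_time())
env.move_l([p[0],p[1],60],speed=150); print(env.current_time())
```

```text
True [ 469.96548275 -124.9916264   -31.54817904] [-1.63580213  0.58229086 10.38239676] 33.25
34.0083
```

The tip offset is 31.5 mm, so the fin top is at about 98.2 mm against the nominal 98.5 mm. The tray is home and level. Now I press the tare button.

Run:
```python
from fit import *
t=place([*SO,SY],[(-88,-32,0)])[0,:2]
env.goto([*t,45],q(SY)); env.move_l([*t,20],speed=80); env.wait(.2)
h=env.move_l([*t,0],speed=12,until_force=1.5); p=env.current_tcp_pos(); print(h,p,env.current_force(),env.current_time())
h=env.move_l([*t,p[2]-9],speed=10,until_force=10); env.wait(.3); p2=env.current_tcp_pos(); print(h,p2,env.current_force(),env.current_time())
cv2.imwrite("pics/b.png",cv2.resize(eyes.get_image("scene")[230:380,190:350],(640,600)))
```

```text
True [479.56671642 -10.57264043  18.28914265] [0.23755853 0.49628629 0.26135116] 35.6917
True [479.59266648 -10.5674998   14.30055769] [-2.45593439 -0.04366733 11.87989229] 36.525
```

View pics/b.png

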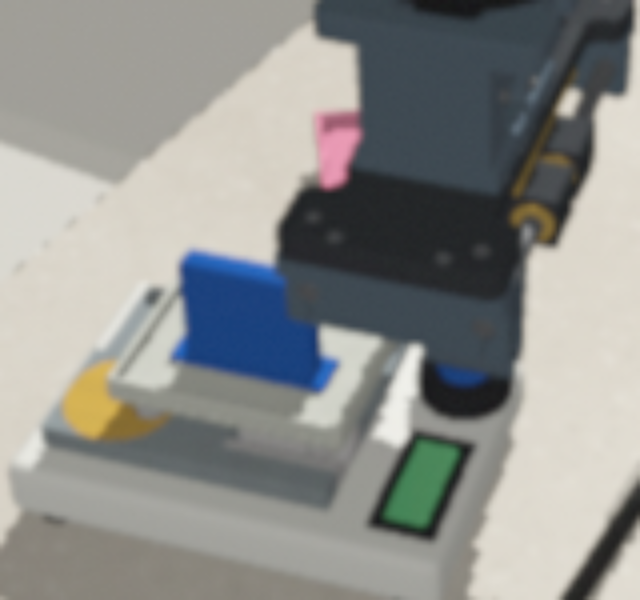

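The picture shows the gripper over the button at (460,370), with its body hiding the fingers. The push ended at 12 N, but the first contact trigger may have been noise. I record force against depth to tell the spring from the hard stop.

Run:
```python
from fit import *
p=np.array(env.current_tcp_pos()); t=p[:2]
env.move_l([*t,23],speed=40); env.wait(.2)
rd=lambda: (env.wait(.1),np.mean([(env.wait(.02),np.r_[env.current_force(),env.current_wrist_torque()])[1] for _ in range(4)],0))[1]
b=rd()
for z in np.arange(21,11,-.7):
    env.move_l([*t,z],speed=20); w=rd()-b; print(env.current_tcp_pos()[2].round(2),w.round(2))
    if w[2]>18: break
print(env.current_time())
```

```text
21.01 [ 0.24  0.18 -1.02 -0.01  0.03  0.  ]
20.31 [ 0.3   0.06 -0.75  0.    0.01 -0.  ]
19.61 [-0.35 -0.32 -0.87 -0.01  0.01  0.04]
18.94 [ 0.03 -0.3   0.79  0.01  0.03 -0.  ]
18.2 [ 0.28  0.12  1.25 -0.03 -0.02  0.02]
17.53 [ 0.07 -0.04  1.66 -0.   -0.03 -0.01]
16.83 [ 0.29 -0.39  1.81 -0.01 -0.09  0.02]
16.12 [ 0.5   0.28  2.52 -0.01 -0.1  -0.01]
15.4 [ 0.37 -0.04  2.65 -0.03 -0.14  0.02]
14.71 [ 1.26  0.47  2.77  0.01 -0.14 -0.01]
14.3 [-2.050e+00  1.400e-01  1.172e+01  0.000e+00  3.400e-01  1.000e-02]
14.05 [-5.730e+00  4.700e-01  2.425e+01  8.000e-02  1.110e+00  1.000e-02]
42.3083
```

The spring starts at about 19.3 and the hard stop is at about 14.35. That is 5 mm of travel, so the button went fully down. I retreat, check that nothing moved and hand in.

Run:
```python
from fit import *
p=np.array(env.current_tcp_pos())
env.move_l([p[0],p[1],70],speed=100); env.goto([480,-190,190],q(SY)); env.wait(.3)
for n in("scene","top"):
    i=eyes.get_image(n); r=cv2.imread(f"pics/r{n}.png"); d=cv2.GaussianBlur(cv2.absdiff(i,r),(0,0),1.5).max(2)
    u=proj(n,[546,37,60]).astype(int); print(n,"tray diff max",d[u[1]-35:u[1]+35,u[0]-40:u[0]+40].max(),"all",d.max())
    cv2.imwrite(f"pics/e{n}.png",i)
I=[cv2.imread(f"pics/e{n}.png") for n in("scene","top")]
cv2.imwrite("pics/e.png",np.hstack([cv2.resize(x,None,fx=.62,fy=.62,interpolation=cv2.INTER_AREA) for x in I]))
print(env.current_time(),env.current_force())
```

```text
scene tray diff max 10 all 127
top tray diff max 16 all 89
44.2917 [0.73370577 0.10538463 0.0877624 ]
```

View pics/e.png

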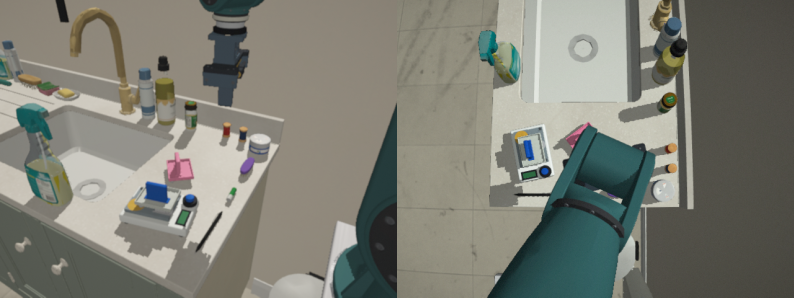

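The tray sits unmoved on the scale at (155,200) in the left picture and the bystanders are in place. The robot is clear of everything.

```bash
python3 -c "
from rig import sign_off
print(sign_off())"
```

```text
the job is handed in; nothing more can be done
None
```

The white tray is back on the scale, home and level by touch (fin top at about 98.2 mm against 98.5 mm nominal). The tare button was then pressed to its 5 mm stop, and the job was handed in at about 44 s; the seating check pressed the tray with up to about 6 N.

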